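# Seat the dish-machine pump shaft in the run-out gauge and hold it down

## Task

Lift the wash-pump shaft out of the draining tray and lower it gently into the pair of V-blocks on the gauge plate, thin end towards the dial column and the thick part lying across both blocks. Then hold it down with a steady push of about 20 N so that it bears on both sides of both grooves, and finish while still holding it down, fingers on the shaft, so that I can set the dial. Leave the rinse tube, impeller, mug and tumbler where they are.

Things in the scene. Friction and masses are not known exactly. Their poses are not given: they have to be found in the camera images.
- shaft: pump shaft, loose: bare round steel bar, thick part 24 mm in diameter and 160 mm long, then a thin threaded end 14 mm in diameter and 40 mm long; 0.6 kg. At first level in a groove of the tray, axis 18.4 mm above the bench. Origin: on the axis, middle of the thick part; centre of mass 8 mm from it towards the thin end. x: along the axis to the thin end; y, z turn as it rolls
- shaft_tip (a point): the face of the shaft's thin end, on the axis, 120 mm along +x from shaft
- seat (a point): a point fixed on the gauge: where the shaft's axis comes to lie when it is seated, halfway between the two V-blocks and 62 mm above the bench. x is level along the grooves and points to the end of the plate where the dial column stands, y is level across the grooves, z is up
- gauge: run-out gauge, fixed: grey plate 20 mm thick with two V-blocks and a dial column. Origin: on the bench straight below seat, axes as there. The plate spans x -95 to 175, y -60 to 60 mm. Column 12 mm thick, 185 mm high, at x 150, y -38 mm; dial swung clear of the shaft, at x 150, y -128 mm, 93 to 193 mm above the bench
- vblock_near: V-block nearer the dial column, fixed on the plate: 30 mm long in x, 40 wide, 40 high (top 60 mm above the bench). 90 degree groove, 30 mm wide at the top, apex 45 mm above the bench. Origin: under its middle, on the plate, 50 mm along +x of gauge. Between the blocks 70 mm are free down to the plate, so that fingers can reach in beside the shaft
- vblock_far: the other V-block, the same, 50 mm along -x of gauge. Fixed and rigid: let loose in the grooves the shaft centres itself, while a hard grip that is a little to one side or askew keeps it bearing on one side of a groove only; pushing on the top of the shaft midway between the blocks loads all four sides alike
- tray: white plastic draining tray, fixed, 250 x 200 mm, 8 mm high to the tops of its ribs (4 mm high, 4 mm wide, one every 16 mm). Origin: under its middle. x: level, along the ribs. Shaft and rinse tube lie in grooves 48 mm to either side of its middle line, either one on either side, their x the same way as the tray's
- tube: the rinse tube, to be left alone: a lighter bare tube 16 mm in diameter and 220 mm long with small brass jets, loose in the same tray, 96 mm from the shaft. Origin: its middle, on the axis; x along it
- impeller: black pump impeller, loose, a disc 80 mm across and 30 mm high at its hub, standing on the bench near the robot. Origin under its middle
- mug: black mug, loose, 80 mm across and 92 mm high, standing at the far side of the bench. Origin under its middle
- tumbler: clear drinking tumbler upside down, loose, 76 mm across at the bench and 142 mm high, standing at the far side of the bench. Origin under its middle
Mind the look-alikes: they are no part of the job. What is shaped like the shaft but blue is not meant.

How it is judged:
By the outcome, as a careful person would: the job done as asked, in the order asked, and still so for the second after the job is handed in, while the arm keeps its last pose, push and grip.
It also fails if it takes over 53 s, if anything falls off the work surface, if the arm or the gripper's body presses on something with over 40 N, if the wrist force passes 120 N, or if a joint passes its speed limit or range.

## Robot

A 6-joint arm with a two-finger parallel gripper is mounted at the origin on the work surface. World frame = base frame: x ahead of the robot, y to its left, z up, the work surface at z = 0. Lengths are in m, angles in rad, forces in N, time in s.
With the tool pointing down it reaches from about 0.375 to 0.975 m from the base axis. Payload 3.8 kg.
Tool frame: the origin (TCP) lies midway between the tips of the shut fingers; the grasp point (between the pads) lies 19 mm behind it; z points along the fingers, y is the line along which they close (so a half turn about z gives the same grasp; the last joint's range is limited). The gripper opens to 85 mm and grips with 20 to 120 N. Pads are 22 mm wide; open, the fingers measure 114 mm over their backs; the gripper's body (76 mm by 85 mm) begins 54 mm behind the grasp point. The pads swing forward as they close: fully open they stand 13 mm farther back than shut.
Start: joints at [1.232, 0.264, 1.604, -0, 1.274, -0.037], TCP at [0.201, 0.644, 0.231] pointing down, gripper open.
Joint ranges: [-2.63, 2.63], [-0.94, 2.18], [0.31, 2.57], [-1.31, 4.45], [0, 2.66], [-2.55, 2.55]. Speed limits (rad/s): [2.57, 2.57, 3.14, 3.14, 3.14, 3.14].

## Interface

Orientations are given as a rotation vector (axis times angle).
In Python, from workcell import bot gives the robot as it stands.
- The arm moves only by the tool step_arm, never from a script. Its argument "motion" is a list of rows, each a list of 5 numbers: the finger opening in cm, from 0 to 8.54, then the shift along the tool's x, y, z in cm, then the turn about the tool's z in degrees. In form: [[claw, dx, dy, dz, twist], ...]. A call has 1 to 20 rows; each row is the pose to reach, as a shift and turn from the pose commanded when the call began, along the tool's axes at that moment; what a row does not reach only later rows make up. A row lasts 1/10 s, in which the tool goes at most 50 mm and 8.59 degrees, less where a joint would pass 70% of its speed; a pose out of reach is approached as far as the arm can. A call with a gripper value outside its range is refused whole. The fingers move at their own pace and stop on an object; "force" is the grip in N (left out, the last holds). Time passes only in rows, so rows that repeat a pose let the fingers close. It gives the time, the measured TCP pose, the force, the opening and the grip force at its end, in the units of the state.
- bot.read_state(): the state, without advancing time (a new reading comes with each control period).
- bot.read_camera(name): name is "scene" or "top" or "wrist"; returns (picture, depth): 420x560x3 uint8, red, green, blue; 420x560 float32, m along the optical axis (not along the pixel's ray), 0 where there is no reading.
- bot.calibration(name): a dict with "mtx" (3x3 intrinsics, pixels), "origin" and "orientation" of the camera in the world; the wrist camera has in their place "T_tool_cam" (4x4, takes a point from camera to tool coordinates, whose origin is the TCP and whose axes are the flange's). Camera axes: x right, y up, looking along -z (the intrinsics and any distortion apply to the point x, -y, -z); pixel columns grow to the right and rows downward; lengths in m; the calibration is good to about 2 mm. The wrist camera is an equidistant fisheye: a pixel r from the principal point sees the ray r / f radians off the axis. A picture is of the moment at which its call begins: read the wrist's pose just before it. calibration takes no time and is no camera call.
- bot.finish_job(): hands the job in; it is judged then, once.
The state is a dict: "time": time; "q": joint angles; "joint_vel": joint speeds; "joint_torque": joint torques, N m; "tool_pos": TCP position; "tcp_rot": TCP orientation; "wrist_force": force on the tool from outside, world axes, zero at the start; "torque": the same for the moment, N m; "width": opening from 0.0 (shut) to 1.0 (fully open); "grip_force": force on a finger pad.
Only numpy, scipy, OpenCV 4.12 (cv2) and the standard library are available. Lean on these libraries where they do the work, as an engineer would, in place of code of your own. Each camera call takes 0.05 s, during which the arm holds its last target. There are 200 camera calls.

## Working session

There is one attempt and no reset: what is moved stays moved. The work goes in short steps, Python scripts to look and compute and a tool call to move; the robot and the scene stay as the last step left them, time stands still between calls to the robot, and variables do not carry over. Pictures are saved under pics/ and viewed, at most 10 in all, crops included, and the job is handed in when it is done.

Besides the shell and the picture viewer there is one more tool, called after "Request:" as a command line: name --pt "numbers of a row" for each row, then --argument value for the rest. step_arm: Moves the arm, as the interface text tells. Its arguments: {"type":"object","properties":{"motion":{"type":"array","items":{"type":"array","items":{"type":"number"}}},"force":{"type":"number"}},"required":["motion"]}

```bash
mkdir -p pics; ls; cat > h.py <<'E'
import numpy as np,cv2
from workcell import bot
from scipy.spatial.transform import Rotation as R
def cam(n):
    c=bot.calibration(n); p,d=bot.read_camera(n); return c,p,d
def world(c,d):
    K=np.array(c["mtx"]); h,w=d.shape; u,v=np.meshgrid(np.arange(w),np.arange(h))
    x=(u-K[0,2])/K[0,0]*d; y=(v-K[1,2])/K[1,1]*d
    P=np.stack([x,-y,-d],-1); o=np.array(c["orientation"],float)
    M=R.from_rotvec(o).as_matrix() if o.size==3 else o
    W=P@M.T+np.array(c["origin"]); W[d==0]=np.nan; return W
E
python3 - <<'E'
from h import *
s=bot.read_state(); print(s)
for n in("top","scene"):
    c,p,d=cam(n); print(n,c); np.savez(n,p=p,d=d); cv2.imwrite(f"pics/{n}0.png",p[...,::-1])
    W=world(c,d); print(np.nanpercentile(W[...,2],[1,20,50,99]))
E
```

```text
pics
{'time': 0.0, 'q': array([ 1.23211286e+00,  2.64795276e-01,  1.60538087e+00,  8.46451420e-06,
        1.27371834e+00, -3.68963717e-02]), 'joint_vel': array([ 0.00039981,  0.00091131, -0.00144663,  0.00049366, -0.00138972,
        0.00100362]), 'joint_torque': array([ 2.85833943e-03, -5.15092993e+01, -3.67326558e+01,  2.45033033e-05,
        1.29904298e-02,  1.51988502e-05]), 'tool_pos': array([0.2003784 , 0.64379564, 0.22992995]), 'tcp_rot': array([-0.47218697, -3.10545995,  0.00354927]), 'wrist_force': array([ 0.56374849, -0.89147899,  0.56825275]), 'torque': array([-0.01353597, -0.04345488, -0.00527058]), 'grip_force': 0.0, 'width': 1.0009138214472575}
top {'mtx': array([[484.17318004,   0.        , 274.41986273],
       [  0.        , 484.17318004, 206.03297491],
       [  0.        ,   0.        ,   1.        ]]), 'origin': array([ 0.2517507 , -0.09316753,  1.39839548]), 'orientation': array([ 0.15414399, -0.14766608, -1.57129737])}
[-7.61545407e-01 -5.36755520e-01 -2.08908363e-04  3.13665501e-01]
scene {'mtx': array([[483.68941206,   0.        , 278.46054005],
       [  0.        , 483.68941206, 210.49278674],
       [  0.        ,   0.        ,   1.        ]]), 'origin': array([ 1.69408872, -0.1324173 ,  0.91936577]), 'orientation': array([0.74430017, 0.7287699 , 1.38363852])}
[-7.55126758e-01 -9.83181667e-02  6.94079129e-04  4.38456113e-01]
```

View pics/top0.png

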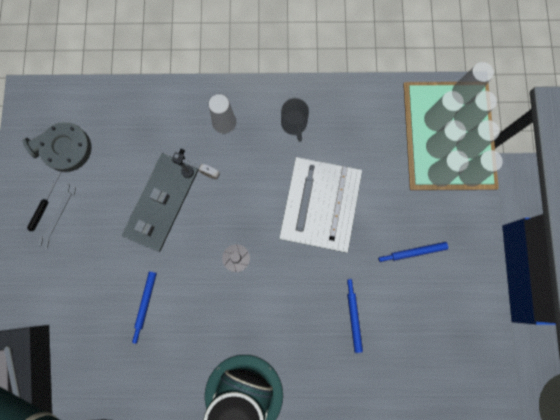

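View pics/scene0.png

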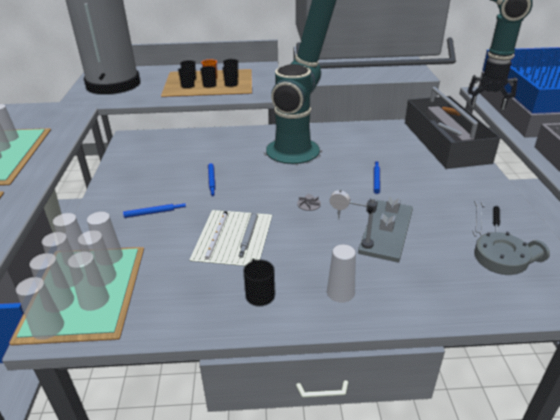

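The shaft lies in the tray's left groove at px (304,198), thin end up at (310,168), which points away from the robot. The tube is at (338,203). The gauge blocks are at (159,195) and (145,228), with the column and dial at (180,160) and (208,171). Next I'll measure them from depth.

```bash
cat > m.py <<'E'
from h import *
z=np.load("top.npz"); p,d=z["p"],z["d"]; c=bot.calibration("top"); W=world(c,d)
def rect(n,box,lo,hi):
    u0,u1,v0,v1=box; w=W[v0:v1,u0:u1].reshape(-1,3); s=w[(w[:,2]>lo)&(w[:,2]<hi)]
    r=cv2.minAreaRect((s[:,:2]*1000).astype(np.float32)); print(n,len(s),np.round(s.mean(0),4),"rect",np.round(r[0],1),np.round(r[1],1),round(r[2],1))
    return s
print("bench z",np.nanmedian(W[270:290,200:330,2]))
rect("plate",(115,202,145,255),.014,.026)
rect("blocks",(130,172,180,240),.045,.068)
rect("blkA",(149,172,183,208),.045,.068)
rect("blkB",(132,156,215,240),.045,.068)
s=rect("shaft",(290,322,155,240),.019,.04)
m=s[:,:2].mean(0); a=np.linalg.svd(s[:,:2]-m)[2][0] if len(s)<3000 else None; print("axis",a,np.degrees(np.arctan2(a[1],a[0])), ((s[:,:2]-m)@a).min(),((s[:,:2]-m)@a).max())
rect("tray",(275,365,152,255),.004,.012)
rect("imp",(220,255,240,275),.01,.05); rect("tumbler",(205,240,90,135),.03,.2); rect("mug",(278,312,95,145),.03,.12)
rect("dial",(170,220,145,182),.08,.2)
E
python3 m.py
```

```text
bench z 0.0006319284845504036
plate 3041 [0.5306 0.2462 0.02  ] rect [535.9 245. ] [122.5 269.6] 66.4
blocks 310 [0.4981 0.2613 0.0549] rect [499.4 261. ] [ 41.9 129.8] 66.3
blkA 152 [0.5446 0.241  0.0551] rect [545.1 240.9] [41.7 30. ] 66.9
blkB 158 [0.4534 0.2808 0.0548] rect [453.5 281.1] [41.9 29.9] 66.0
shaft 497 [ 0.5356 -0.1769  0.0274] rect [ 543.4 -178.9] [ 23.7 199.5] 78.1
axis [-0.97837627  0.20683294] 168.06318135362548 -0.10780871228154426 0.09168512479594525
tray 3318 [ 0.5249 -0.2239  0.0068] rect [ 534.1 -223. ] [266.2 305.8] 89.7
imp 197 [0.3701 0.024  0.0216] rect [371.3  25.2] [73.1 63.6] 56.8
tumbler 698 [0.7717 0.0605 0.1104] rect [779.4  63. ] [63.1 61. ] 59.5
mug 548 [ 0.7764 -0.1485  0.0682] rect [ 767.3 -143.7] [ 79.1 106.1] 72.7
dial 420 [0.6011 0.1206 0.1677] rect [608.  115.7] [131.3  41. ] 67.1
```

Sizes and the 100 mm block spacing agree. The seat is about (0.499, 0.261), yaw -23.6°. The shaft origin is about (0.524, -0.175), yaw -11.9°. I'll add a helper that gives the move in tool axes.

```bash
cat >> h.py <<'E'
def go(x,y,z,yaw=None):
    s=bot.read_state(); M=R.from_rotvec(s["tcp_rot"]).as_matrix()
    cur=np.degrees(np.arctan2(M[1,0],M[0,0])); t=np.array([x,y,z])-s["tool_pos"]
    tw=0 if yaw is None else -(((yaw-cur+90)%180)-90)
    print("t",round(s["time"],2),"pos",s["tool_pos"].round(4),"yaw",round(cur,2),"tilt",M[:2,2].round(4),"F",s["wrist_force"].round(1),"w",round(s["width"],3),"grip",round(s["grip_force"],1))
    print("shift cm",(M.T@t*100).round(2),"twist deg",round(tw,2))
E
python3 -c "
from h import *
go(.529,-.176,.13,-11.9)"
```

```text
t 0.1 pos [0.2004 0.6439 0.2301] yaw 162.71 tilt [-0.0007 -0.0019] F [-0.3 -0.3  0.4] w 1.002 grip 0.0
shift cm [-55.74 -68.49  10.14] twist deg -5.39
```

Request:
step_arm --pt "8.5 -55.7 -68.5 0 -5.4" --pt "8.5 -55.7 -68.5 0 -5.4" --pt "8.5 -55.7 -68.5 0 -5.4" --pt "8.5 -55.7 -68.5 0 -5.4" --pt "8.5 -55.7 -68.5 0 -5.4" --pt "8.5 -55.7 -68.5 0 -5.4" --pt "8.5 -55.7 -68.5 0 -5.4" --pt "8.5 -55.7 -68.5 0 -5.4" --pt "8.5 -55.7 -68.5 0 -5.4" --pt "8.5 -55.7 -68.5 0 -5.4" --pt "8.5 -55.7 -68.5 0 -5.4" --pt "8.5 -55.7 -68.5 0 -5.4" --pt "8.5 -55.7 -68.5 0 -5.4" --pt "8.5 -55.7 -68.5 0 -5.4" --pt "8.5 -55.7 -68.5 0 -5.4" --pt "8.5 -55.7 -68.5 0 -5.4" --pt "8.5 -55.7 -68.5 3 -5.4" --pt "8.5 -55.7 -68.5 6 -5.4" --pt "8.5 -55.7 -68.5 10 -5.4" --pt "8.5 -55.7 -68.5 10 -5.4"

```text
time: 2.1
tool_pos: [0.5233, -0.1744, 0.1239]
tcp_rot: [-0.328, -3.111, -0.006]
wrist_force: [-1.5, 1.2, -1.2]
width: 0.992
grip_force: 0.0
```

Request:
step_arm --pt "6 0 0 0 0" --pt "6 0 0 0 0" --pt "6 0 0 0 0"

```text
time: 2.4
tool_pos: [0.5307, -0.175, 0.1342]
tcp_rot: [0.323, 3.12, -0.002]
wrist_force: [-0.3, 0.9, 0.6]
width: 0.7
grip_force: 0.0
```

```bash
python3 - <<'E'
from h import *
go(.529,-.176,.0085,-11.9)
s=bot.read_state(); c,p,d=cam("wrist"); print(c)
cv2.imwrite("pics/w1.png",p[...,::-1])
# shaft points via fisheye+depth
K=np.array(c["mtx"]); v,u=np.mgrid[:420,:560]
x=(u-K[0,2])/K[0,0]; y=(v-K[1,2])/K[1,1]; r=np.hypot(x,y)+1e-9
t=np.tan(np.minimum(r,1.5))/r*d
P=np.stack([x*t,-y*t,-d,np.ones_like(d)],-1)@np.array(c["T_tool_cam"]).T
M=R.from_rotvec(s["tcp_rot"]).as_matrix(); W=P[...,:3]@M.T+s["tool_pos"]
k=(d>0)&(r<1.4)&(W[...,2]>.0185)&(W[...,2]<.036)&(abs(W[...,0]-.54)<.13)&(abs(W[...,1]+.178)<.05)
S=W[k]; print(len(S), S.mean(0)); q=cv2.minAreaRect((S[:,:2]*1000).astype(np.float32)); print(q)
E
```

```text
t 2.4 pos [ 0.5307 -0.175   0.1342] yaw 168.18 tilt [ 0.0045 -0.0017] F [-0.3  0.9  0.6] w 0.7 grip 0.0
shift cm [ 0.2  -0.12 12.57] twist deg 0.08
{'mtx': array([[325.1922621 ,   0.        , 282.85439852],
       [  0.        , 325.1922621 , 209.8426621 ],
       [  0.        ,   0.        ,   1.        ]]), 'T_tool_cam': array([[ 5.50295500e-04,  9.59731991e-01,  2.80916718e-01,
         7.19439396e-02],
       [ 9.99999798e-01, -6.17645964e-04,  1.51216356e-04,
        -6.10497597e-05],
       [ 3.18634251e-04,  2.80916578e-01, -9.59732137e-01,
        -1.43160582e-01],
       [ 0.00000000e+00,  0.00000000e+00,  0.00000000e+00,
         1.00000000e+00]])}
5909 [ 0.52920251 -0.17434011  0.02780458]
((546.538330078125, -177.98497009277344), (24.27191925048828, 199.05398559570312), 78.18569946289062)
```

View pics/w1.png

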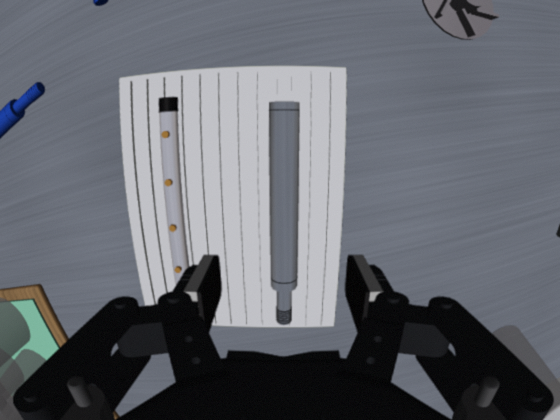

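Wrist view: the steel shaft is at px (284,190), centred between the fingers, thin end at (284,315). The tube is clear at (170,180). Going down.

Request:
step_arm --pt "6 0.1 0 3 0" --pt "6 0.1 0 6 0" --pt "6 0.1 0 8.5 0" --pt "6 0.1 0 10 0" --pt "6 0.1 0 10.5 0" --pt "6 0.1 0 10.5 0" --pt "6 0.1 0 10.5 0" --pt "6 0.1 0 10.5 0"

```text
time: 3.25
tool_pos: [0.5293, -0.1754, 0.0279]
tcp_rot: [0.325, 3.122, -0.001]
wrist_force: [-0.1, -0.1, -1.3]
width: 0.701
grip_force: 0.0
```

```bash
python3 -c "
from h import *
go(.531,-.1753,.009,-11.9)"
```

```text
t 3.25 pos [ 0.5293 -0.1754  0.0279] yaw 168.11 tilt [ 0.0028 -0.0011] F [-0.1 -0.1 -1.3] w 0.701 grip 0.0
shift cm [-0.16  0.05  1.89] twist deg 0.01
```

Request:
step_arm --pt "6 -0.15 0.05 0.8 0" --pt "6 -0.15 0.05 1.3 0" --pt "6 -0.15 0.05 1.6 0" --pt "6 -0.15 0.05 1.6 0" --pt "6 -0.15 0.05 1.6 0"

```text
time: 3.75
tool_pos: [0.5292, -0.1747, 0.01]
tcp_rot: [-0.325, -3.124, -0.0]
wrist_force: [0.8, 0.0, 1.3]
width: 0.704
grip_force: 0.0
```

Request:
step_arm --pt "2 0 0 0 0" --pt "2 0 0 0 0" --pt "2 0 0 0 0" --pt "2 0 0 0 0" --pt "2 0 0 0 0" --pt "2 0 0 0 0" --pt "2 0 0 0 0" --force 60

```text
time: 4.45
tool_pos: [0.5297, -0.1744, 0.0107]
tcp_rot: [0.326, 3.124, 0.001]
wrist_force: [-0.4, 4.6, 5.5]
width: 0.258
grip_force: 58.9
```

Opening reads 22 mm instead of 24, and the tool is pushed up 5 N, so the pads may be gripping above the axis. I'll reopen and go 4 mm deeper; there is room above the ribs.

Request:
step_arm --pt "4 0 0 0 0" --pt "4 0 0 0 0" --pt "4 0 0 0.2 0" --pt "4 0 0 0.4 0" --pt "4 0 0 0.4 0" --pt "2 0 0 0.4 0" --pt "2 0 0 0.4 0" --pt "2 0 0 0.4 0" --pt "2 0 0 0.4 0" --pt "2 0 0 0.4 0"

```text
time: 5.45
tool_pos: [0.5308, -0.1746, 0.0077]
tcp_rot: [0.326, 3.122, 0.001]
wrist_force: [-0.8, 3.3, 9.3]
width: 0.26
grip_force: 58.4
```

Width is unchanged, so the pads span the diameter and the 2 mm is pad give. Test lift.

Request:
step_arm --pt "2 0 0 -0.3 0" --pt "2 0 0 -0.8 0" --pt "2 0 0 -1.5 0" --pt "2 0 0 -2.5 0" --pt "2 0 0 -4 0" --pt "2 0 0 -4 0" --pt "2 0 0 -4 0" --pt "2 0 0 -4 0"

```text
time: 6.25
tool_pos: [0.5292, -0.1746, 0.0462]
tcp_rot: [-0.325, -3.124, -0.0]
wrist_force: [0.5, 0.2, -4.2]
width: 0.253
grip_force: 59.1
```

```bash
python3 - <<'E'
from h import *
go(.5,-.26,.25)
s=bot.read_state(); c,p,d=cam("wrist"); cv2.imwrite("pics/w2.png",p[...,::-1])
c,p,d=cam("top"); W=world(c,d); k=W[150:245,285:325].reshape(-1,3); k=k[(k[:,2]>.03)&(k[:,2]<.07)]; print(len(k)); print(cv2.minAreaRect((k[:,:2]*1000).astype(np.float32)), k[:,2].max())
E
```

```text
t 6.25 pos [ 0.5292 -0.1746  0.0462] yaw 168.11 tilt [-0.0003  0.0001] F [ 0.5  0.2 -4.2] w 0.253 grip 59.1
shift cm [  1.1   -8.95 -20.38] twist deg 0
1
((514.8159790039062, -197.2097930908203), (0.0, 0.0), 0.0) 0.05728807357942722
```

View pics/w2.png

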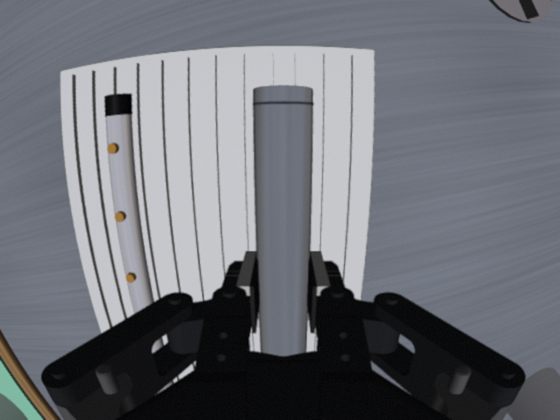

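Wrist view: the shaft is held level between the pads, end at px (284,95), clear of the tray, and the tube hasn't moved. Wrist force is about -5 N, which fits the weight. Carrying it high over to the gauge.

```bash
python3 -c "
from h import *
go(.5035,.259,.25,-23.6)"
```

```text
t 6.35 pos [ 0.5289 -0.1745  0.0457] yaw 168.11 tilt [-0.0011  0.0004] F [-0.   1.  -6.2] w 0.256 grip 59.1
shift cm [ 11.44  41.9  -20.41] twist deg 11.71
```

Request:
step_arm --pt "2 0 0 -2 0" --pt "2 0 0 -5 0" --pt "2 0 0 -8.5 0" --pt "2 0 0 -12 0" --pt "2 0 0 -15.5 0" --pt "2 0 0 -18.5 0" --pt "2 0 0 -20.4 0" --pt "2 0.3 1 -20.4 0.3" --pt "2 0.8 3 -20.4 1" --pt "2 1.6 6 -20.4 1.7" --pt "2 2.5 9 -20.4 2.5" --pt "2 3.4 12.5 -20.4 3.5" --pt "2 4.4 16 -20.4 4.5" --pt "2 5.3 19.5 -20.4 5.4" --pt "2 6.3 23 -20.4 6.4" --pt "2 7.2 26.5 -20.4 7.4" --pt "2 8.2 30 -20.4 8.4" --pt "2 9 33 -20.4 9.2" --pt "2 9.8 36 -20.4 10" --pt "2 10.4 38 -20.4 10.6"

```text
time: 8.35
tool_pos: [0.5038, 0.2208, 0.2474]
tcp_rot: [-0.611, -3.078, 0.002]
wrist_force: [1.0, -0.8, -6.7]
width: 0.258
grip_force: 59.7
```

Request:
step_arm --pt "2 0.4 2 0 0.6" --pt "2 0.7 3.2 0 1.1" --pt "2 0.8 3.9 0 1.1" --pt "2 0.8 3.9 0 1.1" --pt "2 0.8 3.9 0 1.1" --pt "2 0.8 3.9 0 1.1"

```text
time: 8.95
tool_pos: [0.5135, 0.2567, 0.2501]
tcp_rot: [-0.644, -3.075, 0.001]
wrist_force: [-0.8, 0.2, -6.2]
width: 0.251
grip_force: 59.7
```

```bash
python3 - <<'E'
from h import *
go(.5035,.259,.075,-23.6)
s=bot.read_state(); c,p,d=cam("wrist"); cv2.imwrite("pics/w3.png",p[...,::-1])
E
```

```text
t 8.95 pos [0.5135 0.2567 0.2501] yaw 156.36 tilt [-0.0003 -0.0006] F [-0.8  0.2 -6.2] w 0.251 grip 59.7
shift cm [ 1.   -0.18 17.51] twist deg -0.04
```

View pics/w3.png

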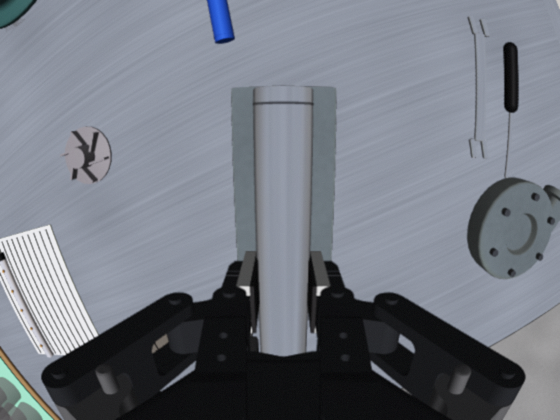

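Wrist view: the shaft at px x 254–312 is centred over the plate (232–336) and parallel with it. I'll correct the 1 cm along the axis and lower.

Request:
step_arm --pt "2 0.3 -0.1 0 0" --pt "2 0.7 -0.2 1 0" --pt "2 1 -0.2 3 0" --pt "2 1 -0.2 6 0" --pt "2 1 -0.2 9 0" --pt "2 1 -0.2 12 0" --pt "2 1 -0.2 14.5 0" --pt "2 1 -0.2 16.5 0" --pt "2 1 -0.2 17.5 0" --pt "2 1 -0.2 17.5 0" --pt "2 1 -0.2 17.5 0" --pt "2 1 -0.2 17.5 0"

```text
time: 10.2
tool_pos: [0.5049, 0.2604, 0.077]
tcp_rot: [0.642, 3.073, 0.003]
wrist_force: [0.3, 0.2, -6.6]
width: 0.251
grip_force: 59.7
```

```bash
python3 - <<'E'
from h import *
go(.5035,.259,.056,-23.6)
c,p,d=cam("scene"); W=world(c,d); cv2.imwrite("pics/s1.png",cv2.resize(p[170:280,310:430,::-1],None,fx=5,fy=5,interpolation=3))
c,p,d=cam("wrist"); s=bot.read_state()
E
```

```text
t 10.2 pos [0.5049 0.2604 0.077 ] yaw 156.41 tilt [0.0029 0.0013] F [ 0.3  0.2 -6.6] w 0.251 grip 59.7
shift cm [ 0.07 -0.19  2.1 ] twist deg 0.01
```

View pics/s1.png

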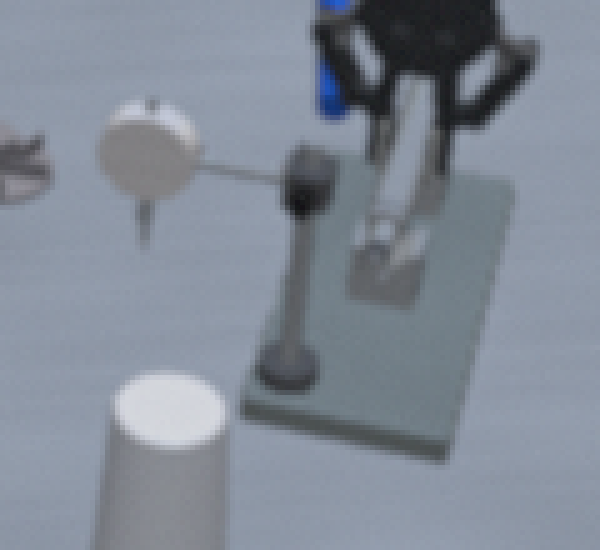

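Scene crop: the shaft is above the near V-block (crop 390,270), thin end towards the column. Lowering slowly.

Request:
step_arm --pt "2 0 -0.1 0.4 0" --pt "2 0 -0.1 0.8 0" --pt "2 0 -0.1 1.2 0" --pt "2 0 -0.1 1.5 0" --pt "2 0 -0.1 1.7 0" --pt "2 0 -0.1 1.8 0" --pt "2 0 -0.1 1.8 0" --pt "2 0 -0.1 1.8 0"

```text
time: 11.1
tool_pos: [0.5033, 0.2589, 0.0574]
tcp_rot: [0.642, 3.075, 0.0]
wrist_force: [-0.0, -0.1, -5.4]
width: 0.257
grip_force: 59.7
```

```bash
python3 -c "
from h import *
go(.5035,.259,.051,-23.6)"
```

```text
t 11.1 pos [0.5033 0.2589 0.0574] yaw 156.41 tilt [0.0001 0.    ] F [-0.  -0.1 -5.4] w 0.257 grip 59.7
shift cm [-0.02  0.02  0.64] twist deg 0.01
```

Request:
step_arm --pt "2 0 0 0.1 0" --pt "2 0 0 0.2 0" --pt "2 0 0 0.3 0" --pt "2 0 0 0.4 0" --pt "2 0 0 0.4 0" --pt "2 0 0 0.4 0"

```text
time: 11.7
tool_pos: [0.5038, 0.2594, 0.0537]
tcp_rot: [0.642, 3.074, 0.002]
wrist_force: [0.7, 2.4, -3.8]
width: 0.253
grip_force: 60.0
```

Request:
step_arm --pt "2 0 0 0.05 0" --pt "2 0 0 0.1 0" --pt "2 0 0 0.1 0" --pt "2 0 0 0.1 0"

```text
time: 12.1
tool_pos: [0.5041, 0.2597, 0.0533]
tcp_rot: [0.642, 3.074, 0.003]
wrist_force: [-0.0, 3.8, 4.3]
width: 0.257
grip_force: 60.8
```

Contact on one side, pushed toward +y. I'll follow it by 1 mm and settle down a little more.

Request:
step_arm --pt "2 0 0.05 0 0" --pt "2 0 0.1 0 0" --pt "2 0 0.1 0.05 0" --pt "2 0 0.1 0.1 0" --pt "2 0 0.1 0.1 0" --pt "2 0 0.1 0.1 0"

```text
time: 12.7
tool_pos: [0.5047, 0.2605, 0.0523]
tcp_rot: [0.642, 3.073, 0.003]
wrist_force: [-0.3, 3.3, 6.1]
width: 0.259
grip_force: 61.1
```

Request:
step_arm --pt "2.6 0 0 0 0" --pt "3 0 0 0 0" --pt "4 0 0 0 0" --pt "4.5 0 0 0 0" --pt "4.5 0 0 0 0" --pt "4.5 0 0 0 0" --force 20

```text
time: 13.3
tool_pos: [0.5032, 0.2595, 0.051]
tcp_rot: [-0.642, -3.075, 0.001]
wrist_force: [0.1, -0.4, 0.6]
width: 0.524
grip_force: 0.0
```

Request:
step_arm --pt "4.5 0 0 -0.5 0" --pt "4.5 0 0 -1.5 0" --pt "4.5 0 0 -3.5 0" --pt "4.5 0 0 -6 0" --pt "4.5 0 0 -8.5 0" --pt "3 0 0 -10 0" --pt "1 0 0 -10 0" --pt "0 0 0 -10 0" --pt "0 0 0 -10 0" --pt "0 0 0 -10 0"

```text
time: 14.3
tool_pos: [0.5025, 0.2593, 0.1495]
tcp_rot: [-0.642, -3.073, 0.003]
wrist_force: [0.2, 0.4, -0.4]
width: -0.002
grip_force: 0.0
```

```bash
python3 - <<'E'
from h import *
go(.4994,.261,.085,-23.6)
s=bot.read_state(); c,p,d=cam("wrist"); cv2.imwrite("pics/w4.png",p[...,::-1])
K=np.array(c["mtx"]); v,u=np.mgrid[:420,:560]
x=(u-K[0,2])/K[0,0]; y=(v-K[1,2])/K[1,1]; r=np.hypot(x,y)+1e-9
t=np.tan(np.minimum(r,1.5))/r*d
P=np.stack([x*t,-y*t,-d,np.ones_like(d)],-1)@np.array(c["T_tool_cam"]).T
M=R.from_rotvec(s["tcp_rot"]).as_matrix(); W=P[...,:3]@M.T+s["tool_pos"]
G=W-[.4994,.261,0]; a=np.radians(-23.6); gx=G[...,0]*np.cos(a)+G[...,1]*np.sin(a); gy=-G[...,0]*np.sin(a)+G[...,1]*np.cos(a); z=W[...,2]
k=(d>0)&(r<1.4)&(abs(gy)<.012)&(z>.062)&(z<.085)&(abs(gx)<.15)
for lo in range(-90,130,20):
    q=k&(gx>lo/1e3)&(gx<lo/1e3+.02)
    if q.sum()>5: print(lo,q.sum(),"ztop",np.percentile(z[q],95).round(4),"ymid",np.round((np.percentile(gy[q],2)+np.percentile(gy[q],98))/2,4))
print("gx range",gx[k].min(),gx[k].max())
E
```

```text
t 14.3 pos [0.5025 0.2593 0.1495] yaw 156.41 tilt [-0.0028 -0.0013] F [ 0.2  0.4 -0.4] w -0.002 grip 0.0
shift cm [0.33 0.05 6.45] twist deg 0.01
-90 428 ztop 0.0747 ymid 0.0009
-70 905 ztop 0.0748 ymid 0.0013
-50 926 ztop 0.0748 ymid 0.001
-30 861 ztop 0.0748 ymid 0.0007
-10 802 ztop 0.0747 ymid 0.0011
10 653 ztop 0.0747 ymid 0.0009
30 16 ztop 0.0711 ymid 0.0111
90 19 ztop 0.0705 ymid -0.0001
110 78 ztop 0.0705 ymid -0.0005
gx range -0.07903120955068393 0.12116991400761518
```

View pics/w4.png

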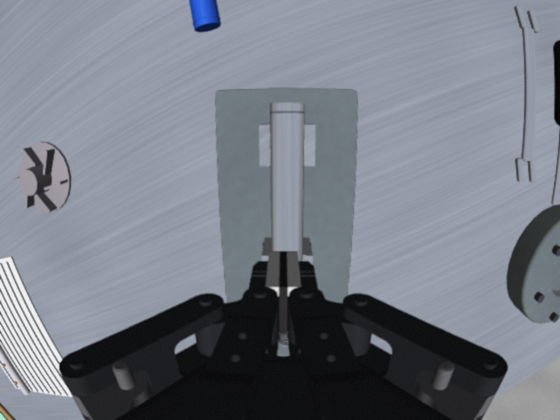

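Wrist view: the shaft lies in both blocks (near end at px 287,105; far block at 287,145). It is level with its top at about 74.7 mm and its origin within 1 mm of the seat. Now pressing from above with shut fingers, midway between the blocks.

Request:
step_arm --pt "0 0.35 0.1 1 0" --pt "0 0.35 0.1 2.5 0" --pt "0 0.35 0.1 4 0" --pt "0 0.35 0.1 5.5 0" --pt "0 0.35 0.1 6.3 0" --pt "0 0.35 0.1 6.8 0" --pt "0 0.35 0.1 7 0" --pt "0 0.35 0.1 7 0" --pt "0 0.35 0.1 7 0" --pt "0 0.35 0.1 7 0" --force 40

```text
time: 15.35
tool_pos: [0.5013, 0.2624, 0.0821]
tcp_rot: [0.642, 3.074, 0.001]
wrist_force: [0.5, 1.1, 0.4]
width: 0.0
grip_force: 0.0
```

```bash
python3 -c "
from h import *
go(.4997,.2618,.074,-23.6)"
```

```text
t 15.35 pos [0.5013 0.2624 0.0821] yaw 156.41 tilt [0.0013 0.0006] F [0.5 1.1 0.4] w 0.0 grip 0.0
shift cm [ 0.13 -0.12  0.81] twist deg 0.01
```

Request:
step_arm --pt "0 0.1 -0.05 0.2 0" --pt "0 0.1 -0.05 0.4 0" --pt "0 0.1 -0.05 0.5 0" --pt "0 0.1 -0.05 0.6 0" --pt "0 0.1 -0.05 0.6 0" --pt "0 0.1 -0.05 0.6 0"

```text
time: 15.95
tool_pos: [0.4996, 0.2621, 0.0752]
tcp_rot: [-0.642, -3.075, 0.0]
wrist_force: [0.2, 0.2, -0.2]
width: -0.003
grip_force: 0.0
```

Request:
step_arm --pt "0 0 0 0.05 0" --pt "0 0 0 0.1 0" --pt "0 0 0 0.1 0" --pt "0 0 0 0.1 0"

```text
time: 16.35
tool_pos: [0.4996, 0.2621, 0.0743]
tcp_rot: [0.642, 3.075, -0.0]
wrist_force: [-1.3, 0.2, -0.5]
width: -0.002
grip_force: 0.0
```

Request:
step_arm --pt "0 0 0 0.05 0" --pt "0 0 0 0.1 0" --pt "0 0 0 0.1 0" --pt "0 0 0 0.1 0"

```text
time: 16.75
tool_pos: [0.4998, 0.2622, 0.0739]
tcp_rot: [0.642, 3.075, 0.0]
wrist_force: [-1.3, -0.3, 5.6]
width: -0.001
grip_force: 2.8
```

Request:
step_arm --pt "0 0 0 0.05 0" --pt "0 0 0 0.1 0" --pt "0 0 0 0.1 0" --pt "0 0 0 0.1 0"

```text
time: 17.15
tool_pos: [0.4998, 0.2623, 0.0738]
tcp_rot: [0.642, 3.075, 0.0]
wrist_force: [-4.5, -1.3, 10.6]
width: -0.003
grip_force: 5.5
```

Request:
step_arm --pt "0 0.05 -0.03 0.05 0" --pt "0 0.07 -0.05 0.1 0" --pt "0 0.07 -0.05 0.15 0" --pt "0 0.07 -0.05 0.15 0" --pt "0 0.07 -0.05 0.15 0"

```text
time: 17.65
tool_pos: [0.4999, 0.2623, 0.0737]
tcp_rot: [0.642, 3.073, 0.002]
wrist_force: [-4.7, -3.4, 17.3]
width: 0.003
grip_force: 8.6
```

```bash
python3 -c "
from h import *
go(.4997,.2618,.074,-23.6)"
```

```text
t 17.65 pos [0.4999 0.2623 0.0737] yaw 156.41 tilt [0.0021 0.0007] F [-4.7 -3.4 17.3] w 0.003 grip 8.6
shift cm [-0.   -0.05 -0.03] twist deg 0.01
```

Request:
step_arm --pt "0 0.05 -0.05 0 0" --pt "0 0.05 -0.1 0.03 0" --pt "0 0.05 -0.1 0.05 0" --pt "0 0.05 -0.1 0.05 0" --pt "0 0.05 -0.1 0.05 0"

```text
time: 18.15
tool_pos: [0.4998, 0.2622, 0.0737]
tcp_rot: [0.642, 3.072, 0.004]
wrist_force: [-4.4, -1.4, 17.9]
width: 0.002
grip_force: 8.6
```

Request:
step_arm --pt "0 0.05 -0.05 0 0" --pt "0 0.1 -0.1 0.05 0" --pt "0 0.1 -0.1 0.05 0" --pt "0 0.1 -0.1 0.05 0" --pt "0 0.1 -0.1 0.05 0"

```text
time: 18.65
tool_pos: [0.4998, 0.2622, 0.0737]
tcp_rot: [0.641, 3.07, 0.007]
wrist_force: [-2.6, -1.1, 17.2]
width: -0.004
grip_force: 8.3
```

```bash
python3 -c "
from h import *
go(.4997,.2618,.074,-23.6)"
```

```text
t 18.65 pos [0.4998 0.2622 0.0737] yaw 156.41 tilt [0.0065 0.0031] F [-2.6 -1.1 17.2] w -0.004 grip 8.3
shift cm [-0.01 -0.04 -0.03] twist deg 0.01
```

Lateral force is now small. A touch more push, then a check that it stays steady and that the shaft hasn't moved.

Request:
step_arm --pt "0 0.03 -0.05 0.05 0" --pt "0 0.03 -0.05 0.07 0" --pt "0 0.03 -0.05 0.07 0" --pt "0 0.03 -0.05 0.07 0" --pt "0 0.03 -0.05 0.07 0" --pt "0 0.03 -0.05 0.07 0"

```text
time: 19.25
tool_pos: [0.4998, 0.2622, 0.0737]
tcp_rot: [0.641, 3.069, 0.008]
wrist_force: [-2.9, 0.4, 19.3]
width: -0.004
grip_force: 9.5
```

Request:
step_arm --pt "0 0 0 0 0" --pt "0 0 0 0 0" --pt "0 0 0 0 0" --pt "0 0 0 0 0" --pt "0 0 0 0 0" --pt "0 0 0 0 0" --pt "0 0 0 0 0" --pt "0 0 0 0 0" --pt "0 0 0 0 0" --pt "0 0 0 0 0"

```text
time: 20.25
tool_pos: [0.4998, 0.2622, 0.0736]
tcp_rot: [0.641, 3.069, 0.008]
wrist_force: [-2.3, -0.5, 19.1]
width: -0.004
grip_force: 9.5
```

```bash
python3 - <<'E'
from h import *
for i in range(4):
    s=bot.read_state(); print(s["wrist_force"].round(1)); c,p,d=cam("wrist")
cv2.imwrite("pics/w5.png",p[...,::-1])
E
```

```text
[-2.3 -0.5 19.1]
[-2.3  0.2 18.7]
[-2.3 -0.2 18.9]
[-2.  -0.3 18.5]
```

View pics/w5.png

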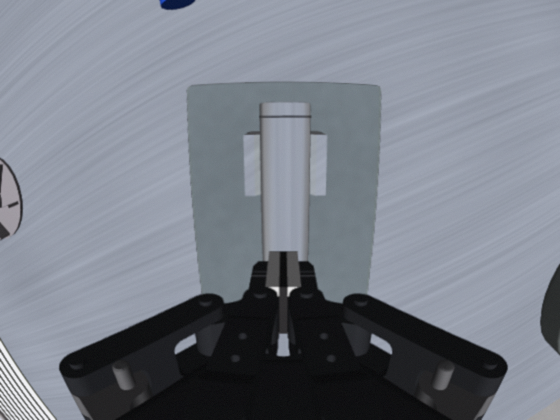

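The shaft is centred in the far block (px 285,165), and the shut fingers press on it at (284,260). The push is steady at about 19 N with little lateral force. Handing in.

```bash
python3 -c "
from h import *
print(bot.finish_job())"
```

```text
the job is handed in; nothing more can be done
None
```

The shaft lies level in both V-blocks, thin end towards the dial column, and the shut fingers are holding it down with a steady 19 N or so midway between the blocks; the job was handed in after about 20 s of the 53 s allowed.

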